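Test a push-button door lock and put its key away

ROBOT

A 6-joint arm with a two-finger parallel gripper is mounted at the origin on the work surface. World frame = base frame: x ahead of the robot, y to its left, z up, the work surface at z = 0. Lengths are in m, angles in rad, forces in N, time in s.
With the tool pointing down it reaches from about 0.325 to 0.9 m from the base axis. Payload 6.1 kg.
Tool frame: the origin (TCP) lies between the finger pads; the fingertips stand 8 mm ahead of it and the grasp point (between the pads) lies 11 mm behind it; z points along the fingers, y is the line along which they close (so a half turn about z gives the same grasp; the last joint's range is limited). The gripper opens to 85 mm and grips with 20 to 120 N. Pads are 22 mm wide; open, the fingers measure 114 mm over their backs; the gripper's body (76 mm by 85 mm) begins 54 mm behind the grasp point. The pads swing forward as they close: fully open they stand 13 mm farther back than shut.
Start: joints at [1.065, 0.22, 1.526, -0, 1.395, -0.126], TCP at [0.232, 0.58, 0.239] pointing down, gripper open.
Joint ranges: [-2.98, 2.98], [-0.91, 2.08], [0.09, 2.57], [-1.24, 4.39], [0.2, 2.65], [-2.68, 2.68]. Speed limits (rad/s): [2.57, 2.57, 3.01, 3.14, 3.14, 3.14].

INTERFACE

Orientations are given as a rotation vector (axis times angle).
In Python, from workcell import state, snapshot, calibration, job_done gives the robot as it stands.
- The arm moves only by the tool arm_command, never from a script. Its argument "series" is text: rows parted by semicolons, each of 5 numbers parted by spaces: the closure, from 0 (fully open) to 1 (shut), then the shift along the tool's x, y, z in m, then the turn about the tool's z in degrees. A call has 1 to 8 rows; each row is the pose to reach, as a shift and turn from the pose commanded when the call began, along the tool's axes at that moment; what a row does not reach only later rows make up. A row lasts 1/8 s, in which the tool goes at most 62.5 mm and 10.7 degrees, less where a joint would pass 70% of its speed; a pose out of reach is approached as far as the arm can. A call with a gripper value outside its range is refused whole. The fingers move at their own pace and stop on an object; "newtons" is the grip in N (left out, the last holds). Time passes only in rows, so rows that repeat a pose let the fingers close. It gives the time, the measured TCP pose, the force, the opening and the grip force at its end, in the units of the state.
- state(): the state, without advancing time (a new reading comes with each control period).
- snapshot(name): name is "scene" or "top" or "wrist"; returns (picture, depth): 400x640x3 uint8, red, green, blue; 400x640 float32, m along the optical axis (not along the pixel's ray), 0 where there is no reading.
- calibration(name): a dict with "camera_matrix" (3x3 intrinsics, pixels), "xyz" and "orientation" of the camera in the world. Camera axes: x right, y down, z forward; pixel columns grow to the right and rows downward; lengths in m; the calibration is good to about 2 mm. A picture is of the moment at which its call begins: read the wrist's pose just before it. calibration takes no time and is no camera call; for the wrist camera it gives the pose at the moment of the call.
- job_done(): hands the job in; it is judged then, once.
The state is a dict: "t": time; "joints": joint angles; "qd": joint speeds; "tau": joint torques, N m; "ee_pos": TCP position; "tool_rot": TCP orientation; "wrist_force": force on the tool from outside, world axes, zero at the start; "moment": the same for the moment, N m; "finger_gap": finger opening in m; "finger_force": force on a finger pad.
Only numpy, scipy, OpenCV 4.12 (cv2) and the standard library are available. Lean on these libraries where they do the work, as an engineer would, in place of code of your own. Each camera call takes 0.05 s, during which the arm holds its last target. There are 200 camera calls.

TASK

Test the push-button lock on the door sample: of its five buttons, counted from the end farthest from the handle, press the second, then the fourth, then the first right down, one at a time and no others; then swing the door handle fully round towards the key, so that the latch draws back, and let it spring back. Then pull the key out of its cylinder and hang it by the window of its paddle on the bar of the blue post, beside the key that already hangs there, which must stay on; leave the other things on the bench where they are.

Things in the scene. Friction and masses are not known exactly. Their poses are not given: they have to be found in the camera images.
- lock: Wooden door sample, 130 x 400 x 40 mm, fixed flat in a blue bench stand; push-button lock on its upper face (z = 90 mm). Origin on the bench under its centre; z up, y along the sample from handle to buttons, x to the latch edge (away from the robot at yaw 0). Aluminium lock housing: x +-36, y -95 to +167, top z = 115 mm. Five equal round steel buttons in a row along x = 0.
- button1 (a joint): First button from the end farthest from the handle: 18 mm across, centre at x = 0, y = 130 mm of the lock, top at z = 126 mm. 0 up, 0.006 m right down; pressed straight down, springs back; 1.5 N to start, 4.5 N right down.
- button2 (a joint): Second button from the end farthest from the handle: 18 mm across, centre at x = 0, y = 98 mm of the lock, top at z = 126 mm. 0 up, 0.006 m right down; pressed straight down, springs back; 1.5 N to start, 4.5 N right down.
- button3 (a joint): Third button from the end farthest from the handle: 18 mm across, centre at x = 0, y = 66 mm of the lock, top at z = 126 mm. 0 up, 0.006 m right down; pressed straight down, springs back; 1.5 N to start, 4.5 N right down.
- button4 (a joint): Fourth button from the end farthest from the handle: 18 mm across, centre at x = 0, y = 34 mm of the lock, top at z = 126 mm. 0 up, 0.006 m right down; pressed straight down, springs back; 1.5 N to start, 4.5 N right down.
- button5 (a joint): Fifth button from the end farthest from the handle: 18 mm across, centre at x = 0, y = 2 mm of the lock, top at z = 126 mm. 0 up, 0.006 m right down; pressed straight down, springs back; 1.5 N to start, 4.5 N right down.
- handle (a joint): Door handle, turning level about an upright spindle at x = 0, y = -50 mm of the lock: 0 at rest (pointing along the lock's -x), grows as its free end swings to the lock's -y (towards the key; anticlockwise from above), stop at 0.8 rad. Springs back: about 0.16 N m at rest, 0.5 N m at the stop.
- handle_end (a point): Point on the steel handle bar, 95 mm out from the spindle, at mid-height (152 mm above the bench). The bar is 20 mm wide, 13 mm high and ends 22 mm beyond this point; here it overhangs the edge of the door sample, with free space beneath and beside it. x points from here back to the spindle.
- key_window (a point): Aluminium paddle, 50 mm wide (its y), 6 mm thick (its x), 92 mm tall, brass key riveted to its foot. It has a window 34 mm wide, 40 mm high; this point is the window's centre. Top of the paddle 32 mm above this point, window from 20 mm below to 20 mm above it, tip of the key blade 102 mm below it. z up along the key, x through the window. 60 to 120 g.
- keyway (a point): Mouth of the keyway, 98 mm above the bench, at x = 0, y = -142 mm of the lock, where the key of point key_window stands upright at first, its paddle in the lock's y-z plane, top 202 mm above the bench, window centre 72 mm above this point. The blade reaches 30 mm down, with about 2 mm of play each way, and pulls straight up freely.
- first_key_window (a point): Window centre of the first key, which already hangs on the bar near the post; same make and axes as the other key.
- bar (a point): Middle of the key bar on the fixed blue post (50 x 40 mm, 270 mm tall): level round steel bar, 8 mm thick, axis 250 mm above the bench; this point is on the axis. x runs along the bar to the post (face 75 mm away), z up. 50 mm out on the -x side it bends up at 45 degrees; tip 67 mm out, 18 mm up. A hanging key's window centre is 16 mm below the axis.
- screwdriver: Bystander: screwdriver 210 mm long lying on the bench, to be left alone. Origin at its underside.
- tray: Bystander: open steel tray 100 x 150 x 35 mm with lock cylinders, to be left alone. Origin under its centre.
- lock_case: Bystander: steel mortise lock case 165 x 85 x 19 mm with a 235 mm face strip, lying flat, to be left alone. Origin under its centre.
Mind the look-alikes: they are no part of the job. What is shaped like the part that bears first_key_window but orange is not meant.

How it is judged:
By the outcome, as a careful person would: the job done as asked, in the order asked, and still so for the second after the job is handed in, with the robot touching nothing.
It also fails if it takes over 72 s, if anything falls off the work surface, if the arm or the gripper's body presses on something with over 40 N, if the wrist force passes 120 N, or if a joint passes its speed limit or range.

## Working session

There is one attempt and no reset: what is moved stays moved. The work goes in short steps, Python scripts to look and compute and a tool call to move; the robot and the scene stay as the last step left them, time stands still between calls to the robot, and variables do not carry over. Pictures are saved under pics/ and viewed, at most 10 in all, crops included, and the job is handed in when it is done.

Besides the shell and the picture viewer there is one more tool, called after "Request:" by a JSON object that holds its "method" and its "body", one argument or row to a line. arm_command: Moves the arm, as the interface text tells. Its arguments: {"type":"object","properties":{"series":{"type":"string"},"newtons":{"type":"number"}},"required":["series"]}

```bash
mkdir -p pics; cat > h.py <<'E'
import numpy as np, cv2
from scipy.spatial.transform import Rotation as R
from workcell import state, snapshot, calibration, job_done
def cam(n):
    c=calibration(n); o=np.array(c["orientation"],float)
    M=o if o.shape==(3,3) else (R.from_rotvec(o).as_matrix() if o.size==3 else R.from_quat(o).as_matrix())
    return np.array(c["camera_matrix"]),np.array(c["xyz"]),M
def pts(n,d):
    K,p,M=cam(n); v,u=np.mgrid[:400,:640]
    r=np.stack([(u-K[0,2])/K[0,0],(v-K[1,2])/K[1,1],np.ones_like(u)],-1)*d[...,None]
    return r@M.T+p
def ray(n,u,v,z):
    K,p,M=cam(n); r=M@np.array([(u-K[0,2])/K[0,0],(v-K[1,2])/K[1,1],1]); return p+r*(z-p[2])/r[2]
def proj(n,X):
    K,p,M=cam(n); c=M.T@(np.array(X)-p); q=K@c; return q[:2]/q[2]
E
python3 - <<'E'
from h import *
s=state(); print(s)
for n in ["scene","top"]:
    print(calibration(n)); im,d=snapshot(n); np.savez(n+"0.npz",im=im,d=d)
    cv2.imwrite(f"pics/{n}0.png",cv2.resize(im[...,::-1],(800,500)))
E
```

```text
{'t': 0.0, 'joints': array([ 1.06491573e+00,  2.21263483e-01,  1.52762900e+00, -9.60881337e-06,
        1.39471179e+00, -1.26102705e-01]), 'qd': array([-0.00131054, -0.00069092, -0.00026176, -0.00075785,  0.00115382,
       -0.00152404]), 'tau': array([-4.69258666e-04, -4.96886909e+01, -3.89397669e+01, -2.71936169e-04,
        1.06845517e-02,  2.61516982e-05]), 'ee_pos': array([0.23140916, 0.57993074, 0.23816663]), 'tool_rot': array([-5.92855922e-01, -3.08451719e+00,  3.00742336e-03]), 'wrist_force': array([-0.53823941, -0.03747717, -0.51773935]), 'moment': array([ 0.00073025, -0.03328209, -0.03094109]), 'finger_force': 0.0, 'finger_gap': 0.08529916553327953}
{'camera_matrix': array([[364.28893601,   0.        , 319.19218604],
       [  0.        , 364.28893601, 200.4195962 ],
       [  0.        ,   0.        ,   1.        ]]), 'xyz': array([ 1.07960435, -0.2937866 ,  0.84478908]), 'orientation': array([-2.08916623, -1.17588229,  0.49440728])}
{'camera_matrix': array([[479.67843458,   0.        , 313.21144354],
       [  0.        , 479.67843458, 202.70452524],
       [  0.        ,   0.        ,   1.        ]]), 'xyz': array([0.27880562, 0.0690573 , 1.59916891]), 'orientation': array([-2.10569771,  2.16713885, -0.14433011])}
```

View pics/scene0.png

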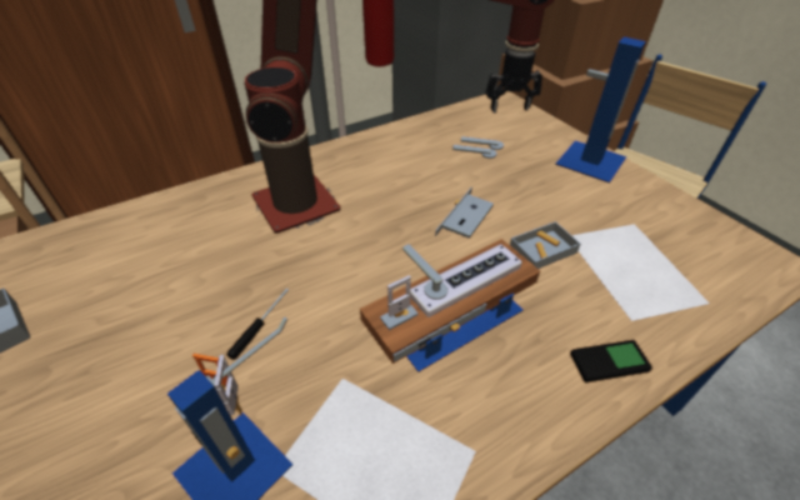

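View pics/top0.png

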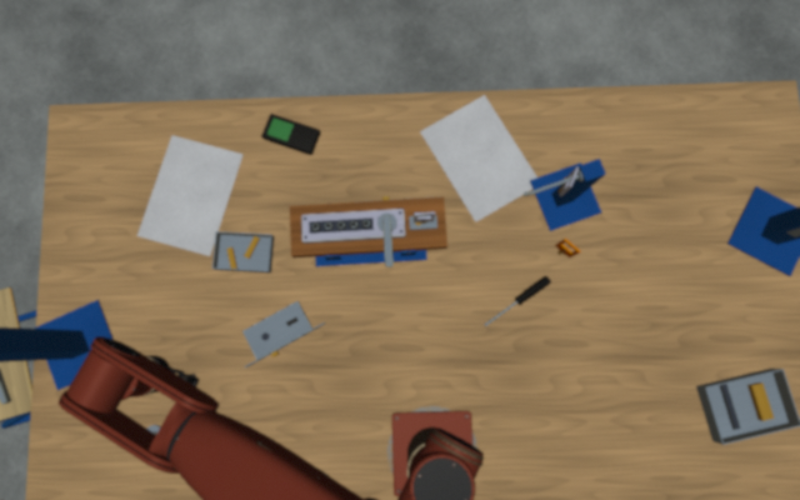

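Candidates (800-px top view): the post with its bar and hanging key is at (570,190). Other blue posts are at (65,345) and (770,230), neither with a key in view. The orange look-alike paddle is at (567,248). The key in the cylinder is at (424,219), the handle at (389,240) and the buttons run from (315,226) to (368,224).

```bash
python3 - <<'E'
from h import *
z=np.load("top0.npz"); im,d=z["im"],z["d"]; P=pts("top",d)
def reg(u0,u1,v0,v1,za,zb):
    m=np.zeros(d.shape,bool); m[int(v0*.8):int(v1*.8),int(u0*.8):int(u1*.8)]=1
    return m&(P[...,2]>za)&(P[...,2]<zb)&(d>0)
def rect(m,name):
    q=P[m]; r=cv2.minAreaRect(q[:,:2].astype(np.float32)); print(name,m.sum(),np.round(r[0],4),np.round(r[1],4),round(r[2],2),"z",np.round(np.percentile(q[:,2],[5,50,95]),4))
rect(reg(280,455,190,260,.08,.1),"wood")
rect(reg(280,455,190,260,.108,.122),"housing")
rect(reg(280,455,190,275,.145,.175),"handle")
rect(reg(405,445,200,240,.18,.22),"paddle")
rect(reg(520,620,150,240,.262,.28),"posttop")
rect(reg(515,620,150,240,.235,.262),"bar")
rect(reg(515,620,150,240,.262,.30),"high")
rect(reg(540,600,230,265,.02,.3),"orange")
# dark button wells
g=im[168:195,235:310].astype(int)
s=np.load("scene0.npz"); c=s["im"]
a=c[240:400,100:260]; cv2.imwrite("pics/c1.png",np.hstack([cv2.resize(a[...,::-1],(400,400),interpolation=cv2.INTER_CUBIC),cv2.resize(im[120:220,400:500][...,::-1],(400,400),interpolation=cv2.INTER_CUBIC)]))
E
```

```text
wood 2901 [0.5849 0.1478] [0.1385 0.4006] 1.79 z [0.0845 0.0907 0.0969]
housing 1552 [0.581  0.1484] [0.073 0.332] 1.79 z [0.11   0.1157 0.1207]
handle 308 [0.5273 0.0469] [0.126  0.1271] 87.41 z [0.1493 0.1576 0.164 ]
paddle 48 [0.5854 0.0049] [0.0076 0.0474] 0.94 z [0.182  0.2008 0.2078]
posttop 306 [ 0.6386 -0.3095] [0.04   0.1928] 17.42 z [0.2638 0.2699 0.2751]
bar 185 [ 0.6405 -0.3136] [0.04   0.1824] 16.53 z [0.2421 0.2538 0.2604]
high 306 [ 0.6386 -0.3095] [0.04   0.1928] 17.42 z [0.2638 0.2699 0.2751]
orange 148 [ 0.5082 -0.3567] [0.0493 0.0076] 46.75 z [0.0438 0.0841 0.1371]
```

View pics/c1.png

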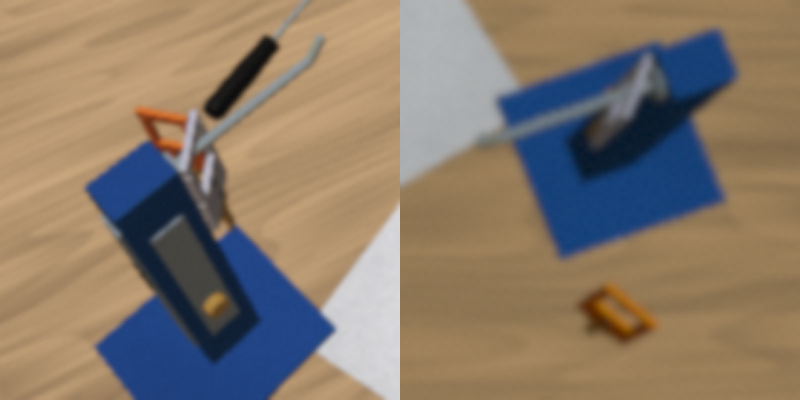

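The crop confirms the choice. The silver key hangs on this post's bar close to the post, with the bar's upturned end pointing to the upper right in the scene view (post top around (150,180) in the crop). The orange key stands separately behind it. I'll move over the lock for a close look.

Request:
{"method": "arm_command", "body": {
  "series": "1 -0.05 -0.025 -0.02 8.3;1 -0.105 -0.05 -0.038 16.6;1 -0.16 -0.076 -0.055 24.9;1 -0.215 -0.102 -0.072 33.2;1 -0.27 -0.128 -0.09 41.5;1 -0.325 -0.154 -0.108 49.8;1 -0.38 -0.18 -0.126 58.1;1 -0.43 -0.205 -0.14 66.4",
  "newtons": 40
}}

```text
t: 1.1
ee_pos: [0.5561, 0.2291, 0.3797]
tool_rot: [-2.191, -2.252, -0.0]
wrist_force: [0.0, 1.0, -0.3]
finger_gap: 0.0
finger_force: 0.0
```

```bash
python3 - <<'E'
from h import *
s=state(); print(s["t"],s["ee_pos"],R.from_rotvec(s["tool_rot"]).as_matrix().round(3),s["finger_gap"],s["wrist_force"])
print(calibration("wrist"))
K=cam("wrist");im,d=snapshot("wrist"); np.savez("w1.npz",im=im,d=d,P=pts("wrist",d))
cv2.imwrite("pics/w1.png",im[...,::-1])
im,d=snapshot("top"); np.savez("top1.npz",im=im,d=d)
E
```

```text
1.1 [0.55605927 0.22908144 0.37965956] [[-0.027  1.    -0.   ]
 [ 1.     0.027  0.   ]
 [ 0.    -0.    -1.   ]] 4.581063126794217e-05 [ 0.02870641  0.95352355 -0.34220899]
{'camera_matrix': array([[333.00701955,   0.        , 321.23221727],
       [  0.        , 333.00701955, 201.50308692],
       [  0.        ,   0.        ,   1.        ]]), 'xyz': array([0.55309789, 0.30182219, 0.51367251]), 'orientation': array([2.8440923 , 0.03731937, 0.00706214])}
```

View pics/w1.png

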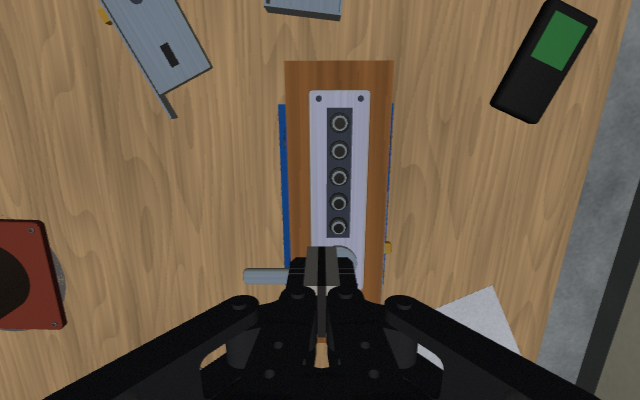

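The five buttons show at (340,123), (339,151), (339,178), (339,203) and (338,228), first to fifth. The handle bar is at (265,275), below the fingers.

```bash
python3 - <<'E'
from h import *
w=np.load("w1.npz"); im,d,P=w["im"],w["d"],w["P"]
g=cv2.cvtColor(im,cv2.COLOR_RGB2GRAY)
B=[]
for (u,v) in [(340,123),(339,151),(339,178),(339,203),(338,228)]:
    a=cv2.resize(g[v-13:v+14,u-13:u+14],None,fx=8,fy=8,interpolation=cv2.INTER_CUBIC)
    c=cv2.HoughCircles(a,cv2.HOUGH_GRADIENT,1,200,param1=100,param2=15,minRadius=45,maxRadius=90)
    c=c[0,0]; U=u-13+(c[0]+.5)/8-.5; V=v-13+(c[1]+.5)/8-.5
    X=ray("wrist",U,V,.126); B.append(X[:2]); print(U.round(1),V.round(1),c[2]/8,X.round(4), P[int(V),int(U)].round(4))
B=np.array(B); ly=np.array([.13,.098,.066,.034,.002])
k=np.polyfit(ly,B,1); print("fit dir,origin",k.round(4),"yaw",np.degrees(np.arctan2(-k[0,0],k[0,1])),"resid",(B-np.outer(ly,k[0])-k[1]).round(4))
# housing and wood edges from depth (wrist)
for lo,hi,n in [(.082,.098,"wood"),(.11,.12,"housing"),(.147,.166,"handle")]:
    m=(P[...,2]>lo)&(P[...,2]<hi)&(P[...,0]>.45)&(P[...,0]<.68)&(d>0); m[250:,286:360]=0; m[285:]=0
    q=P[m][:,:2].astype(np.float32); print(n,m.sum(),cv2.minAreaRect(q),np.median(P[m][:,2]))
    for v in range(75,240,30) if n!="handle" else []:
        xs=P[v][m[v]][:,0]; print("  ",P[v][m[v]][:,1].mean().round(3),xs.min().round(4),xs.max().round(4))
# top: bar
z=np.load("top1.npz"); im,d=z["im"],z["d"]; P=pts("top",d)
hsv=cv2.cvtColor(im,cv2.COLOR_RGB2HSV)
sub=np.zeros(d.shape,bool); sub[115:195,405:495]=1
blue=(hsv[...,1]>120)&(hsv[...,0]>100)&(hsv[...,0]<130)
q=P[sub&blue&(P[...,2]>.255)]; print("post top",cv2.minAreaRect(q[:,:2].astype(np.float32)),len(q))
q=P[sub&~blue&(P[...,2]>.235)]; print("bar+key",len(q)); 
q=q[q[:,1].argsort()[::-1]]; print(q[::4].round(3))
E
```

```text
339.4 123.5 6.925 [0.5784 0.2725 0.126 ] [0.5814 0.2689 0.1189]
339.4 150.8 7.1625 [0.5796 0.2415 0.126 ] [0.5824 0.2375 0.1184]
338.6 176.8 7.725 [0.5799 0.2105 0.126 ] [0.5822 0.2057 0.1178]
338.4 202.6 7.05 [0.5808 0.1782 0.126 ] [0.5831 0.173  0.1195]
339.1 227.0 5.975 [0.5829 0.1463 0.126 ] [0.5854 0.1396 0.1193]
fit dir,origin [[-0.0316  0.9863]
 [ 0.5824  0.1447]] yaw 1.8325319996988554 resid [[ 0.0001 -0.0004]
 [ 0.0003  0.0001]
 [-0.0004  0.0007]
 [-0.0005 -0.    ]
 [ 0.0006 -0.0004]]
wood 10594 ((0.5848798751831055, 0.18788808584213257), (0.13276076316833496, 0.3033807873725891), 1.0361709594726562) 0.09112108109498687
   0.323 0.5169 0.6459
   0.288 0.5178 0.646
   0.252 0.5184 0.6462
   0.214 0.5191 0.6477
   0.174 0.5198 0.6512
   0.131 0.5205 0.6517
housing 8839 ((0.5836521983146667, 0.18026572465896606), (0.07207824289798737, 0.25241798162460327), 1.0709633827209473) 0.11642948604802983<stdin>:17: RuntimeWarning: Mean of empty slice.
  ret = ret.dtype.type(ret / rcount)
Traceback (most recent call last):
ValueError: zero-size array to reduction operation minimum which has no identity
```

Request:
{"method": "arm_command", "body": {
  "series": "1 0.0155 0.0235 0.06 0;1 0.0155 0.0235 0.12 0;1 0.0155 0.0235 0.18 0;1 0.0155 0.0235 0.225 0;1 0.0155 0.0235 0.24 0;1 0.0155 0.0235 0.247 0;1 0.0155 0.0235 0.251 0;1 0.0155 0.0235 0.251 0"
}}

```text
t: 2.2
ee_pos: [0.5792, 0.2474, 0.1304]
tool_rot: [2.184, 2.256, 0.005]
wrist_force: [-1.2, 0.5, 2.9]
finger_gap: 0.0001
finger_force: 1.6
```

```bash
cat > s.py <<'E'
from h import *
s=state(); M=R.from_rotvec(s["tool_rot"]).as_matrix(); print(round(s["t"],2),s["ee_pos"].round(4),"yaw",np.degrees(np.arctan2(M[1,1],M[0,1])).round(2),"F",s["wrist_force"].round(2),"gap",round(s["finger_gap"],4),"j6",s["joints"][5].round(2))
E
cat > wv.py <<'E'
import sys; from h import *
n,cams=sys.argv[1],sys.argv[2]; im,d=snapshot(cams); np.savez(n+".npz",im=im,d=d,P=pts(cams,d))
a=[int(x) for x in sys.argv[3:7]] if len(sys.argv)>3 else [0,640,0,400]
c=im[a[2]:a[3],a[0]:a[1]]; f=min(800/c.shape[1],600/c.shape[0],4); cv2.imwrite(f"pics/{n}.png",cv2.resize(c[...,::-1],None,fx=f,fy=f,interpolation=cv2.INTER_CUBIC))
E
python3 s.py; python3 wv.py b2 wrist 220 440 80 340
```

```text
2.2 [0.5792 0.2474 0.1304] yaw 1.84 F [-1.15  0.51  2.93] gap 0.0001 j6 0.25
```

View pics/b2.png

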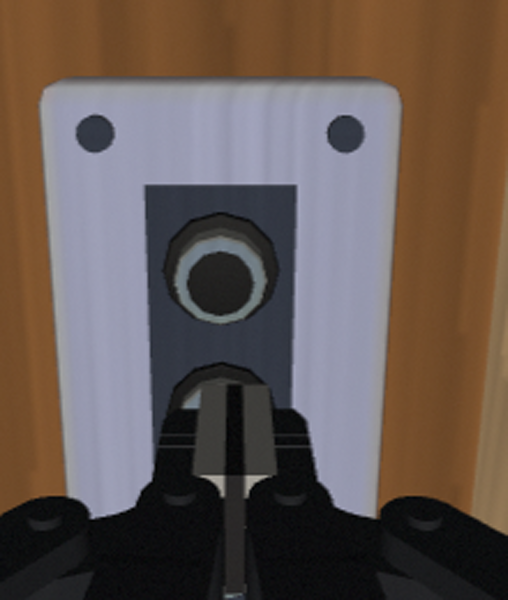

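The fingertips stand on button 2, about 3 mm to its +x side, and button 1 is clear at (220,283). Pressing right down now and correcting x by 2.5 mm afterwards.

Request:
{"method": "arm_command", "body": {
  "series": "1 0 0 0.002 0;1 0 0 0.004 0;1 0 0 0.006 0;1 0 0 0.006 0"
}}

```text
t: 2.75
ee_pos: [0.5794, 0.2475, 0.1276]
tool_rot: [2.184, 2.256, 0.005]
wrist_force: [-11.7, -2.7, 26.3]
finger_gap: -0.0001
finger_force: 13.0
```

```bash
python3 s.py; python3 - <<'E'
from h import *
print(proj("wrist",(.579,.2584,.1224)), 'expected tip front edge; seen', 220+235/2.309, 80+385/2.309)
print(ray("wrist",220+220/2.309,80+283/2.309,.126), "button1 (seen before press)")
E
```

```text
2.75 [0.5794 0.2475 0.1276] yaw 1.85 F [-11.68  -2.75  26.25] gap -0.0001 j6 0.25
[323.0327211  242.04571946] expected tip front edge; seen 321.77566045907315 246.73884798614117
[0.57500314 0.27817378 0.126     ] button1 (seen before press)
```

Request:
{"method": "arm_command", "body": {
  "series": "1 0 0 -0.015 0;1 0 0 -0.032 0;1 -0.032 -0.0035 -0.032 0;1 -0.0645 -0.0035 -0.032 0;1 -0.0645 -0.0035 -0.022 0;1 -0.0645 -0.0035 -0.008 0;1 -0.0645 -0.0035 0.0005 0;1 -0.0645 -0.0035 0.0005 0"
}}

```text
t: 3.75
ee_pos: [0.5775, 0.1827, 0.1274]
tool_rot: [2.182, 2.257, 0.0]
wrist_force: [-16.5, -6.7, 37.2]
finger_gap: 0.0
finger_force: 18.6
```

```bash
python3 s.py;  python3 wv.py b4 wrist 220 440 80 340
```

```text
3.75 [0.5775 0.1827 0.1274] yaw 1.93 F [-16.48  -6.7   37.23] gap 0.0 j6 0.14
```

View pics/b4.png

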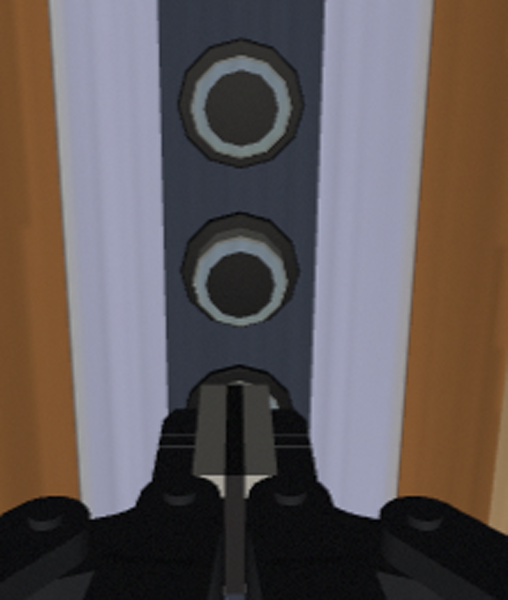

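Request:
{"method": "arm_command", "body": {
  "series": "1 0 0 -0.02 0;1 0 0 -0.034 0;1 0.048 0 -0.034 0;1 0.0965 0 -0.034 0;1 0.0965 0 -0.022 0;1 0.0965 0 -0.008 0;1 0.0965 0 -0.002 0;1 0.0965 0 -0.002 0"
}}

```text
t: 4.8
ee_pos: [0.5734, 0.2793, 0.1276]
tool_rot: [-2.185, -2.255, -0.002]
wrist_force: [-12.9, 2.0, 26.7]
finger_gap: -0.0001
finger_force: 13.1
```

```bash
python3 s.py
```

```text
4.8 [0.5734 0.2793 0.1276] yaw 1.79 F [-12.89   1.96  26.66] gap -0.0001 j6 0.3
```

Request:
{"method": "arm_command", "body": {
  "series": "1 0 0 -0.03 0;1 0 0 -0.061 0;1 -0.0475 -0.0312 -0.061 0;1 -0.095 -0.0623 -0.061 0;1 -0.1425 -0.0935 -0.061 0;1 -0.1425 -0.0935 -0.04 0;1 -0.1425 -0.0935 -0.018 0;1 -0.1425 -0.0935 -0.018 0"
}}

```text
t: 5.8
ee_pos: [0.4825, 0.1319, 0.1391]
tool_rot: [-2.185, -2.252, 0.007]
wrist_force: [-0.1, 0.7, 0.2]
finger_gap: -0.0003
finger_force: 0.0
```

```bash
python3 s.py;  python3 wv.py h0 wrist
```

```text
5.8 [0.4825 0.1319 0.1391] yaw 1.73 F [-0.07  0.68  0.22] gap -0.0003 j6 0.08
```

View pics/h0.png

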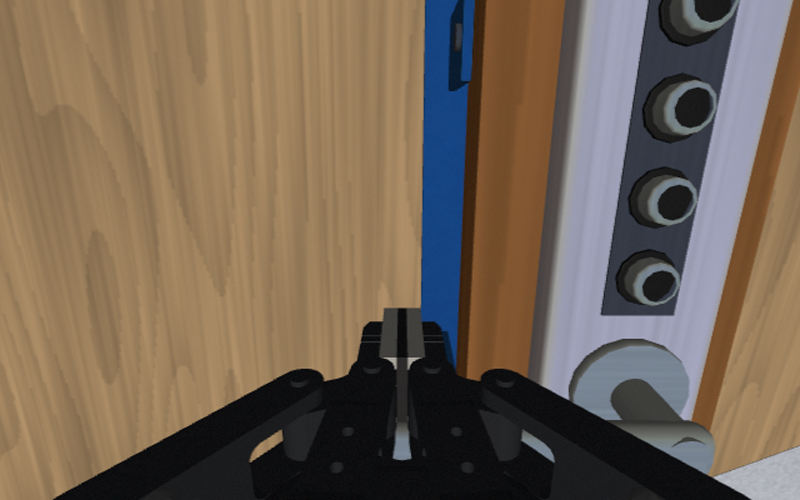

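Request:
{"method": "arm_command", "body": {
  "series": "1 -0.0165 0 0 0;1 -0.033 -0.002 0 -9.7;1 -0.0495 -0.0015 0 -19.5;1 -0.0655 0.002 0 -29;1 -0.079 0.007 0 -38;1 -0.091 0.0135 0 -46;1 -0.0945 0.016 0 -48;1 -0.0945 0.016 0 -48"
}}

```text
t: 6.85
ee_pos: [0.5016, 0.0418, 0.1425]
tool_rot: [-1.076, -2.944, -0.006]
wrist_force: [-11.1, 14.1, 9.4]
finger_gap: 0.0001
finger_force: 8.9
```

```bash
python3 s.py;  python3 - <<'E'
from h import *
im,d=snapshot("top"); P=pts("top",d); np.savez("top2.npz",im=im,d=d)
m=(P[...,2]>.145)&(P[...,2]<.166)&(P[...,0]>.45)&(P[...,0]<.6)&(P[...,1]>-.08)&(P[...,1]<.13)
print(m.sum(), P[m].min(0),P[m].max(0))
a=im[140:240,290:390]; b=im[110:200,400:490]
cv2.imwrite("pics/t2.png",np.hstack([cv2.resize(x[...,::-1],(400,400),interpolation=cv2.INTER_CUBIC) for x in(a,b)]))
E
```

```text
6.85 [0.5016 0.0418 0.1425] yaw 49.85 F [-11.09  14.12   9.4 ] gap 0.0001 j6 -0.95
2 [0.57028861 0.08316657 0.15632533] [0.57327129 0.08325988 0.15701144]
```

View pics/t2.png

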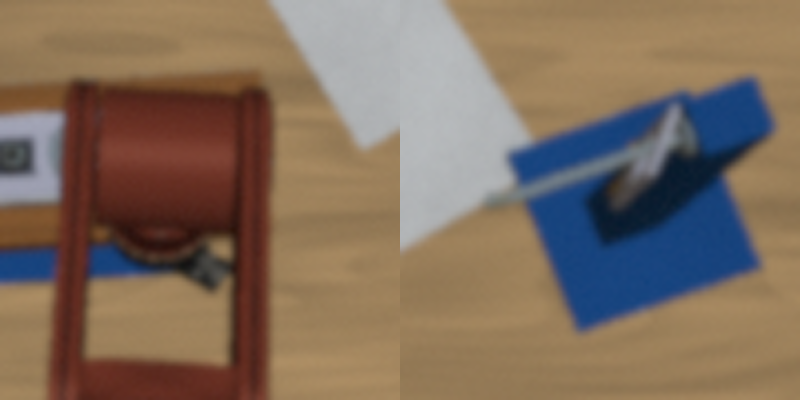

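Wrist force is about 18 N along the bar's normal, against roughly 5 N expected from the spring alone, so the handle is on its stop (angle ≈0.81 rad). In the crop the bar with its bent-up tip is at (490,200), the post top at (735,105), and the first key hangs beside the post at (660,140). Next I'll lift off so the handle springs back, then go over the key.

Request:
{"method": "arm_command", "body": {
  "series": "1 0.003 0 0 0;1 0.003 0 -0.03 0;1 0.003 0 -0.08 0;0 -0.015 0.005 -0.118 9.6;0 -0.032 0.01 -0.118 19.2;0 -0.049 0.015 -0.118 28.8;0 -0.066 0.02 -0.118 38.4;0 -0.083 0.0255 -0.118 48"
}}

```text
t: 7.9
ee_pos: [0.5844, 0.0039, 0.2609]
tool_rot: [2.191, 2.249, 0.001]
wrist_force: [0.5, 0.2, 0.7]
finger_gap: 0.0854
finger_force: 0.0
```

```bash
python3 s.py;  python3 wv.py k0 wrist; python3 - <<'E'
from h import *
w=np.load("k0.npz"); P,d=w["P"],w["d"]
print("paddle top proj",proj("wrist",(.584,.006,.202)))
m=(P[...,2]>.185)&(P[...,2]<.212)&(abs(P[...,0]-.584)<.03)&(abs(P[...,1]-.006)<.05)&(d>0)
q=P[m]; print(len(q), cv2.minAreaRect(q[:,:2].astype(np.float32)) if len(q) else "", np.argwhere(m).mean(0))
E
```

```text
7.9 [0.5844 0.0039 0.2609] yaw 1.51 F [0.53 0.19 0.68] gap 0.0854 j6 -0.15
paddle top proj [319.47133582 218.10059529]
787 ((0.5846897959709167, 0.0044509656727313995), (0.005746788345277309, 0.049937814474105835), 0.9802758693695068) [215.28335451 320.59593393]
```

View pics/k0.png

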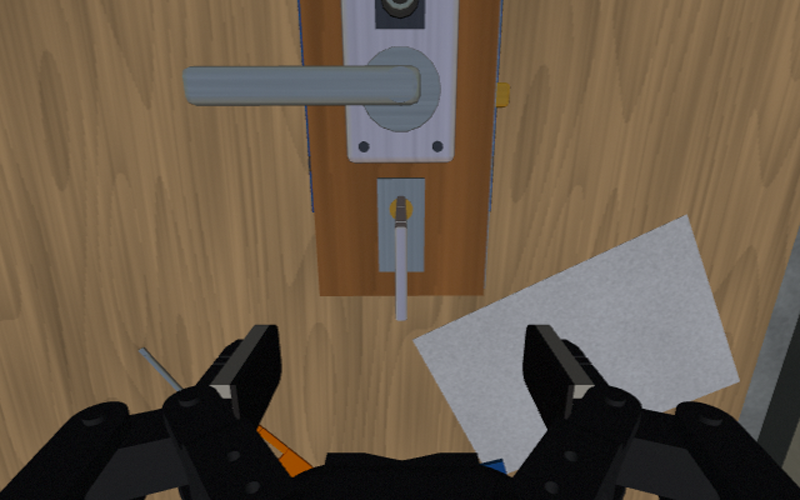

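The handle is back at rest (bar at (300,85)). The key paddle is edge-on at (401,270), centred between the open fingers. Down and grip.

Request:
{"method": "arm_command", "body": {
  "series": "0 0.001 0 0.04 0;0 0.001 0 0.061 0;0.5 0.001 0 0.061 0;1 0.001 0 0.061 0;1 0.001 0 0.061 0;1 0.001 0 0.061 0;1 0.001 0 0.061 0;1 0.001 0 0.061 0",
  "newtons": 50
}}

```text
t: 8.95
ee_pos: [0.5841, 0.0063, 0.1999]
tool_rot: [2.184, 2.256, 0.002]
wrist_force: [0.7, 0.2, 6.0]
finger_gap: 0.004
finger_force: 52.5
```

```bash
python3 s.py; python3 - <<'E'
from h import *
z=np.load("top2.npz"); im,d=z["im"],z["d"]; P=pts("top",d)
hsv=cv2.cvtColor(im,cv2.COLOR_RGB2HSV)
blue=(hsv[...,1]>150)&(hsv[...,0]>100)&(hsv[...,0]<130)
sub=np.zeros(d.shape,bool); sub[110:200,400:490]=1
m=sub&blue&(P[...,2]>.255)&(P[...,2]<.285); q=P[m]; print("post top",cv2.minAreaRect(q[:,:2].astype(np.float32)),len(q))
m=sub&~blue&(P[...,2]>.235)&(P[...,2]<.29); 
for v,u in np.argwhere(m)[::3]: print(u,v,P[v,u].round(3),end=" | ")
E
```

```text
8.95 [0.5841 0.0063 0.1999] yaw 1.85 F [0.65 0.22 5.98] gap 0.004 j6 -0.16
post top ((0.6581576466560364, -0.3740733563899994), (0.03906732052564621, 0.04679340496659279), 15.739523887634277) 198
477 127 [ 0.684 -0.386  0.272] | 474 128 [ 0.682 -0.379  0.268] | 477 128 [ 0.679 -0.384  0.277] | 480 128 [ 0.681 -0.395  0.27 ] | 473 129 [ 0.677 -0.373  0.276] | 479 129 [ 0.679 -0.393  0.268] | 470 130 [ 0.675 -0.366  0.272] | 480 130 [ 0.675 -0.395  0.27 ] | 467 131 [ 0.673 -0.357  0.272] | 470 131 [ 0.673 -0.366  0.271] | 465 132 [ 0.671 -0.352  0.269] | 481 132 [ 0.668 -0.396  0.273] | 463 133 [ 0.668 -0.347  0.267] | 460 134 [ 0.67  -0.343  0.253] | 463 134 [ 0.667 -0.348  0.261] | 461 135 [ 0.662 -0.34   0.27 ] | 464 135 [ 0.663 -0.35   0.264] | 459 136 [ 0.666 -0.341  0.247] | 462 136 [ 0.66  -0.344  0.266] | 482 136 [ 0.657 -0.399  0.271] | 459 137 [ 0.662 -0.34   0.251] | 462 137 [ 0.66  -0.346  0.257] | 465 137 [ 0.657 -0.352  0.267] | 459 138 [ 0.656 -0.336  0.262] | 462 138 [ 0.658 -0.348  0.252] | 465 138 [ 0.654 -0.352  0.267] | 459 139 [ 0.65  -0.333  0.273] | 462 139 [ 0.6
[... 1431 characters left out ...]
.253] | 440 149 [ 0.628 -0.282  0.252] | 453 149 [ 0.631 -0.324  0.235] | 456 149 [ 0.624 -0.326  0.259] | 434 150 [ 0.625 -0.265  0.253] | 437 150 [ 0.624 -0.273  0.256] | 454 150 [ 0.624 -0.323  0.249] | 430 151 [ 0.623 -0.254  0.25 ] | 433 151 [ 0.621 -0.261  0.257] | 436 151 [ 0.622 -0.27   0.252] | 426 152 [ 0.62  -0.241  0.254] | 429 152 [ 0.619 -0.25   0.254] | 432 152 [ 0.619 -0.258  0.255] | 423 153 [ 0.618 -0.233  0.251] | 426 153 [ 0.617 -0.242  0.252] | 429 153 [ 0.617 -0.25   0.252] | 419 154 [ 0.611 -0.218  0.269] | 422 154 [ 0.612 -0.227  0.264] | 425 154 [ 0.613 -0.237  0.258] | 428 154 [ 0.614 -0.247  0.253] | 421 155 [ 0.608 -0.224  0.267] | 424 155 [ 0.611 -0.235  0.254] |
```

Request:
{"method": "arm_command", "body": {
  "series": "1 0 0 -0.006 0;1 0 0 -0.016 0;1 0 0 -0.028 0;1 0 0 -0.042 0;1 0 0 -0.06 0;1 0 0 -0.08 0;1 0 0 -0.1 0;1 0 0 -0.1 0"
}}

```text
t: 9.95
ee_pos: [0.5848, 0.0062, 0.3018]
tool_rot: [2.183, 2.254, 0.004]
wrist_force: [-0.1, 0.4, -0.4]
finger_gap: 0.0041
finger_force: 51.8
```

```bash
python3 s.py;  python3 wv.py k1 wrist 160 480 140 380
```

```text
9.95 [0.5848 0.0062 0.3018] yaw 1.84 F [-0.09  0.35 -0.42] gap 0.0041 j6 -0.16
```

View pics/k1.png

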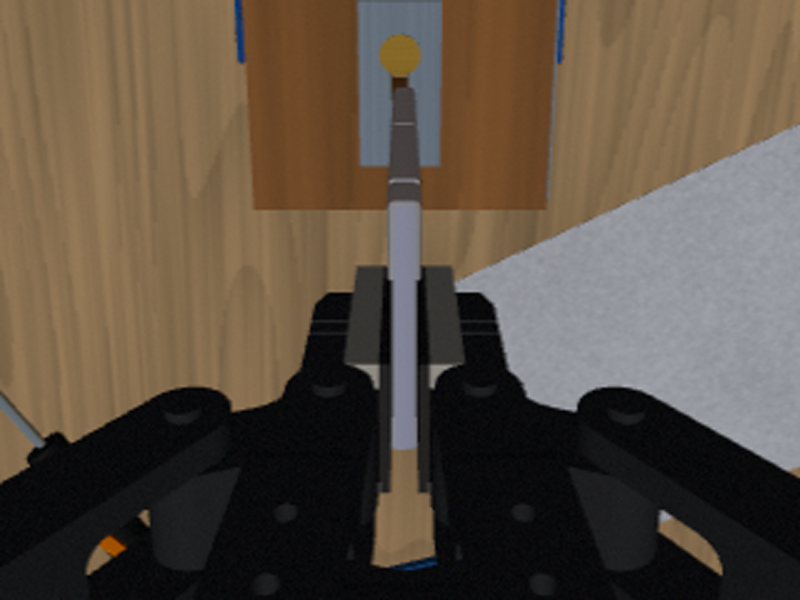

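The key is out and held straight between the pads (paddle edge at (405,320)). Carrying it to a point off the bar's tip, turned to face along the bar.

Request:
{"method": "arm_command", "body": {
  "series": "1 -0.022 0.001 -0.01 9.5;1 -0.045 0.002 -0.01 19;1 -0.067 0.003 -0.01 28.5;1 -0.089 0.004 -0.01 38;1 -0.111 0.005 -0.01 47.5;1 -0.134 0.006 -0.01 57;1 -0.156 0.007 -0.01 66.5;1 -0.178 0.0085 -0.01 75.6"
}}

```text
t: 11.0
ee_pos: [0.5972, -0.1718, 0.3073]
tool_rot: [-3.11, -0.435, 0.003]
wrist_force: [0.3, 0.2, -1.2]
finger_gap: 0.0039
finger_force: 51.8
```

```bash
python3 s.py;  python3 wv.py k2 scene 100 260 230 350; python3 wv.py k2t top; python3 - <<'E'
from h import *
s=state(); p=s["ee_pos"]; M=R.from_rotvec(s["tool_rot"]).as_matrix()
# scene projections for bar mid, bend, tip and window centre
b=np.array([.279,-.960,0]); mid=np.array([.630,-.278,.25])
c=lambda X:((proj("scene",X)-[100,230])*4).round()   # view scale 4
for n,X in [("mid",mid),("bend",mid-.05*b),("tip",mid-.067*b+[0,0,.018]),("win",p+[0,0,-.03]),("padtop",p+[0,0,.002])]: print(n,c(X))
w=np.load("k2t.npz"); P,d=w["P"],w["d"]
for u,v in [(420,154),(426,153),(433,150),(440,148)]: print(P[v,u].round(3), end=" ")
E
```

```text
11.0 [ 0.5972 -0.1718  0.3073] yaw -74.07 F [ 0.31  0.23 -1.25] gap 0.0039 j6 0.89
mid [413. 202.]
bend [498. 139.]
tip [519.  96.]
win [582.  32.]
padtop [573. -10.]
[ 0.563 -0.179  0.461] [ 0.569 -0.197  0.445] [ 0.625 -0.262  0.252] [0.279 0.069 1.599]
```

View pics/k2.png

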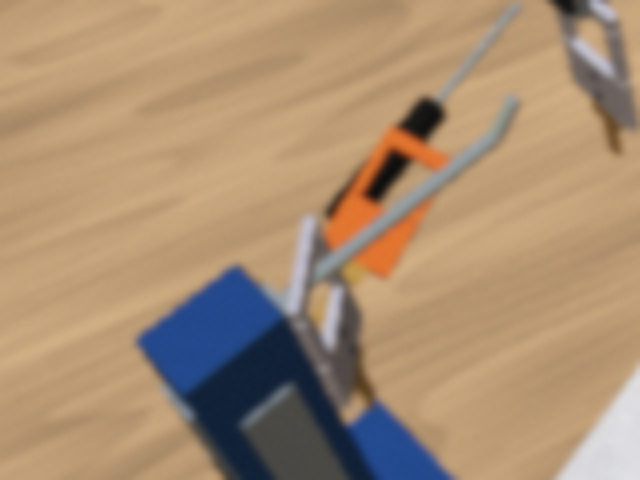

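The bar's predicted pixels match what is seen (tip at (515,98), bend at (497,138)). The held key's window is just beyond the tip at (590,35). Approaching the tip first.

Request:
{"method": "arm_command", "body": {
  "series": "1 0.002 0.012 0.006 0;1 0.002 0.024 0.008 0;1 0.002 0.024 0.008 0;1 0.002 0.024 0.008 0"
}}

```text
t: 11.6
ee_pos: [0.6064, -0.1935, 0.3007]
tool_rot: [-3.11, -0.445, 0.0]
wrist_force: [-0.4, 0.2, 0.3]
finger_gap: 0.0042
finger_force: 51.8
```

```bash
cat >> s.py <<'E'
b=np.array([.279,-.960]); q=s["ee_pos"][:2]-[.630,-.278]; print("s",(q@b).round(4),"perp",(q@[.96,.279]).round(4),"win z",(s["ee_pos"][2]-.030).round(4))
E
python3 s.py
```

```text
11.6 [ 0.6064 -0.1935  0.3007] yaw -73.73 F [-0.44  0.19  0.27] gap 0.0042 j6 0.85
s -0.0877 perp 0.0009 win z 0.2707
```

Request:
{"method": "arm_command", "body": {
  "series": "1 -0.001 0.0105 0.003 0;1 -0.001 0.0205 0.003 0;1 -0.001 0.029 0.011 0;1 -0.001 0.038 0.019 0;1 -0.001 0.046 0.021 0;1 -0.001 0.058 0.021 0;1 -0.001 0.07 0.021 0;1 -0.001 0.07 0.021 0"
}}

```text
t: 12.6
ee_pos: [0.6252, -0.2624, 0.2799]
tool_rot: [3.11, 0.442, 0.0]
wrist_force: [0.2, -0.9, -1.0]
finger_gap: 0.0041
finger_force: 51.8
```

```bash
python3 s.py
```

```text
12.6 [ 0.6252 -0.2624  0.2799] yaw -73.83 F [ 0.23 -0.93 -1.04] gap 0.0041 j6 0.77
s -0.0163 perp -0.0003 win z 0.2499
```

Request:
{"method": "arm_command", "body": {
  "series": "1 0 0 0.006 0;1 0 0 0.011 0;1 0 0 0.014 0;1 0 0 0.015 0;1 0 0 0.015 0;1 0 0 0.015 0"
}}

```text
t: 13.35
ee_pos: [0.6251, -0.2613, 0.2651]
tool_rot: [3.11, 0.444, 0.001]
wrist_force: [-0.2, 0.2, -0.9]
finger_gap: 0.0045
finger_force: 51.8
```

```bash
python3 s.py; python3 wv.py k3 scene; python3 - <<'E'
from h import *
w=np.load("k3.npz");P=w["P"]; q=P[(P[...,2]>.20)&(P[...,2]<.275)&(abs(P[...,0]-.65)<.05)&(P[...,1]<-.2)&(P[...,1]>-.35)]-[.630,-.278,0]
s=q[:,0]*.279-q[:,1]*.96; t=q[:,0]*.96+q[:,1]*.279
for a in np.arange(-.06,.07,.01):
    k=(s>=a)&(s<a+.01); print(round(a,2),k.sum(), t[k].min().round(3) if k.any() else "",t[k].max().round(3) if k.any() else "")
E
```

```text
13.35 [ 0.6251 -0.2613  0.2651] yaw -73.76 F [-0.19  0.18 -0.87] gap 0.0045 j6 0.78
s -0.0174 perp -0.0 win z 0.2351
-0.06 29 -0.006 0.001
-0.05 19 -0.005 0.002
-0.04 17 -0.002 0.009
-0.03 65 -0.016 0.028
-0.02 162 -0.021 0.028
-0.01 43 -0.005 0.009
0.0 23 -0.004 0.002
0.01 26 -0.005 0.003
0.02 23 -0.005 0.003
0.03 40 -0.018 0.004
0.04 116 -0.02 0.004
0.05 91 -0.01 0.009
0.06 107 -0.002 0.021
```

Request:
{"method": "arm_command", "body": {
  "series": "1 0 0 0.001 0;1 0 0 0.001 0;0.85 0 0 0.001 0;0.7 0 0 0.001 0;0.65 0 0 0.001 0;0.65 0 0 0.001 0;0.65 0 0 -0.01 0;0.65 0 0 -0.03 0"
}}

```text
t: 14.4
ee_pos: [0.6247, -0.2611, 0.2952]
tool_rot: [-3.109, -0.444, 0.002]
wrist_force: [-0.5, 0.2, 0.2]
finger_gap: 0.0301
finger_force: 0.0
```

```bash
python3 s.py
```

```text
14.4 [ 0.6247 -0.2611  0.2952] yaw -73.76 F [-0.46  0.18  0.22] gap 0.0301 j6 0.78
s -0.0177 perp -0.0004 win z 0.2652
```

Released. I'll go up and clear, let things settle, then check with numbers from the cameras.

Request:
{"method": "arm_command", "body": {
  "series": "0.65 0 0 -0.04 0;0.65 0 0 -0.09 0;0.65 0 -0.04 -0.12 0;0.65 0 -0.09 -0.12 0;0.65 0 -0.14 -0.12 0;0.65 0 -0.18 -0.12 0;0.65 0 -0.18 -0.12 0;0.65 0 -0.18 -0.12 0"
}}

```text
t: 15.4
ee_pos: [0.5749, -0.0887, 0.4164]
tool_rot: [3.109, 0.444, 0.003]
wrist_force: [-1.1, -0.6, 0.0]
finger_gap: 0.0299
finger_force: 0.0
```

```bash
python3 s.py; python3 wv.py k4 scene; python3 wv.py k4t top; python3 - <<'E'
from h import *
for n in ("k4","k4t"):
  P=np.load(n+".npz")["P"]; q=P[(P[...,2]>.10)&(P[...,2]<.285)&(abs(P[...,0]-.64)<.06)&(P[...,1]<-.2)&(P[...,1]>-.35)]-[.630,-.278,0]
  s=q[:,0]*.279-q[:,1]*.96; t=q[:,0]*.96+q[:,1]*.279
  print(n)
  for a in np.arange(-.06,.07,.01):
    k=(s>=a)&(s<a+.01)
    if k.any(): print(round(a,2),k.sum(),"t",t[k].min().round(3),t[k].max().round(3),"z",q[k,2].min().round(3),q[k,2].max().round(3))
E
```

```text
15.4 [ 0.5749 -0.0887  0.4164] yaw -73.74 F [-1.12 -0.56  0.03] gap 0.0299 j6 1.0
s -0.1971 perp -0.0001 win z 0.3864
k4
-0.06 30 t -0.006 0.002 z 0.248 0.265
-0.05 18 t -0.005 0.002 z 0.248 0.256
-0.04 22 t -0.004 0.002 z 0.249 0.255
-0.03 79 t -0.02 0.027 z 0.133 0.268
-0.02 306 t -0.027 0.028 z 0.131 0.268
-0.01 22 t -0.004 0.003 z 0.248 0.254
0.0 22 t -0.004 0.002 z 0.248 0.254
0.01 26 t -0.004 0.002 z 0.247 0.255
0.02 23 t -0.003 0.004 z 0.247 0.254
0.03 44 t -0.017 0.003 z 0.178 0.265
0.04 148 t -0.02 0.004 z 0.166 0.266
0.05 155 t -0.01 0.01 z 0.133 0.267
0.06 142 t -0.001 0.021 z 0.162 0.267
k4t
-0.04 2 t -0.006 -0.003 z 0.256 0.257
-0.03 12 t -0.027 0.0 z 0.188 0.257
-0.02 118 t -0.029 0.024 z 0.138 0.271
-0.01 10 t -0.006 0.002 z 0.252 0.258
0.0 9 t -0.005 0.002 z 0.252 0.257
0.01 9 t -0.005 0.002 z 0.251 0.259
0.02 9 t -0.005 0.002 z 0.251 0.256
0.03 8 t -0.005 0.002 z 0.253 0.257
0.04 56 t -0.02 0.004 z 0.175 0.271
0.05 38 t -0.013 0.005 z 0.136 0.271
0.06 31 t -0.003 0.017 z 0.143 0.271
```

Both keys hang upright on the bar: the placed key spans z 0.132–0.267 at s ≈ -0.02, and the first key is still near the post. The robot is clear.

```bash
python3 -c "
from workcell import job_done; print(job_done())"
```

```text
the job is handed in; nothing more can be done
None
```

The job is done and handed in at about 15 s: buttons 2, 4 and 1 pressed right down in order, the handle swung to its stop and sprung back, and the key hung on the blue post's bar beside the first key, which stayed on; I did view 11 pictures, one over the limit of 10.

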